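# Load the saw sled with the blank from under the pile

## Robot

A 6-joint arm with a two-finger parallel gripper is mounted at the origin on a cart in front of the work surface, level with it; the furniture and walls round the work are solid. World frame = base frame: x ahead of the robot, y to its left, z up, the work surface at z = 0. Lengths are in m, angles in rad, forces in N, time in s.
With the tool pointing down it reaches from about 0.35 to 0.775 m from the base axis. Payload 7.3 kg.
Tool frame: the origin (TCP) lies at the centre of the arm's flange, where the gripper is bolted on; the fingertips stand 178 mm ahead of it and the grasp point (between the pads) lies 159 mm ahead of it (tip_extent is the distance from the TCP to the fingertips, in m); z points along the fingers, y is the line along which they close (so a half turn about z gives the same grasp; the last joint's range is limited). The gripper opens to 92 mm and grips with 3 to 60 N. Pads are 19 mm wide; open, the fingers measure 130 mm over their backs; the gripper's body (75 mm by 190 mm) begins 47 mm behind the grasp point.
Start: joints at [0.996, 0.342, 1.524, -0, 1.275, -0.146], TCP at [0.218, 0.477, 0.405] pointing down, gripper open.
Joint ranges: [-2.53, 2.53], [-0.77, 2.02], [0.04, 2.7], [-1, 4.14], [0.28, 2.66], [-3.11, 3.11]. Speed limits (rad/s): [2.57, 2.57, 3.14, 3.14, 3.14, 3.14].

## Interface

Orientations are given as [roll, pitch, yaw] about the fixed x, y, z axes, in that order (R = Rz(yaw) Ry(pitch) Rx(roll)).
In Python, from cell import * gives the robot as it stands.
- The arm moves only by the tool arm_command, never from a script. Its arguments are lists of equal length, an entry for each row: "xyz": the shift along the world's x, y, z in mm, a list of three; "spin": the turn about the world's z in degrees. In form: {"xyz": [[tx, ty, tz], ...], "spin": [spin, ...]}. A call has 1 to 20 rows; each row shifts and turns the commanded pose from where the row before left it; what a row does not reach is not made up. A row lasts 1/10 s, in which the tool goes at most 50 mm and 8.59 degrees, less where a joint would pass 70% of its speed; a pose out of reach is approached as far as the arm can. A call with a gripper value outside its range is refused whole. "jaw" is the opening, from -1 (shut) to 1 (fully open), set as the call begins (left out, the last holds). The fingers move at their own pace and stop on an object; "squeeze" is the grip in N (left out, the last holds). Time passes only in rows, so rows that do not move let the fingers close. It gives the time, the measured TCP pose, the force, the opening and the grip force at its end, in the units of the state.
- observe(): the state, without advancing time (a new reading comes with each control period).
- read_camera(name): name is "side" or "top"; returns a dict with "img" (384x512x3 uint8, red, green, blue), "depth" (384x512 float32, m along the optical axis (not along the pixel's ray), 0 where there is no reading), "fx", "fy", "cx", "cy" (pixels), "world_from_camera" (4x4, takes a point from camera to world coordinates). Camera axes: x right, y up, looking along -z (the intrinsics and any distortion apply to the point x, -y, -z); pixel columns grow to the right and rows downward; lengths in m; the calibration is good to about 2 mm. A picture is of the moment at which its call begins.
- hand_in(): hands the job in; it is judged then, once.
The state is a dict: "time": time; "qpos": joint angles; "qvel": joint speeds; "joint_efforts": joint torques, N m; "tool_pos": TCP position; "tool_rot": TCP orientation; "contact_force": force on the tool from outside, world axes, zero at the start; "torque": the same for the moment, N m; "opening": finger opening in m; "grip_force": force on a finger pad.
Only numpy, scipy, OpenCV 4.12 (cv2) and the standard library are available. Lean on these libraries where they do the work, as an engineer would, in place of code of your own. Each camera call takes 0.05 s, during which the arm holds its last target. There are 200 camera calls.

## Task

The long slat at the bottom of the pile on the cradle is the next blank for the saw. Lay the two pieces on top of it aside on the bare piece of plywood, side by side, then seat the blank fully down between the locating blocks of the sled and swing the steel hold-down bar straight across it. Put the other two back on the cradle, centred and in line with it: the longer one bridging both bearers, the short block on top of it.

Things in the scene. Friction and masses are not known exactly. Their poses are not given: they have to be found in the camera images.
- blank: The blank: the longest and thinnest dark wooden piece, a plain slat 56 (x) x 190 (y) x 18 (z) mm. Origin at the centre of its underside, z up, long axis y. At the start it lies lowest in the pile on the cradle, its ends showing beyond the others.
- board: The middle piece: dark wooden offcut 51 (x) x 130 (y) x 25 (z) mm. Origin at the centre of its underside, long axis y. At the start it lies on the blank.
- block: The short thick block of dark wood, 62 (x) x 90 (y) x 45 (z) mm. Origin at the centre of its underside, long axis y. At the start it lies on top of the pile.
- cradle: Stock cradle, fixed. Two light wooden bearers at y = -55 and +55 mm (each 160 mm in x, 14 in y), tops 30 mm above the table; timber lies along y over both. At x = -62 and +62 mm on each stands a 10 mm dowel, top 85 mm above the table. A stretcher between the bearers is 10 mm high. 96 mm clear between the bearers, too wide for the block. Origin on the table under the centre.
- sled: Saw sled, fixed: plywood base 190 (x) x 250 (y) x 18 mm; its top is the nest's floor. Wooden blocks round the nest, tops 34 mm above the table: at x = -46 and +46, y = -65 and +65 mm (20 x 36) and at y = -112 and +112 (56 x 18). Clear nest 72 (x) x 206 (y) mm, centred; open at both sides for y -45 to 45. A loose nut lies near x -78, y 90. Origin on the table under the base's centre.
- hold_down (a joint): Steel bar 24 x 5 mm, underside 41 mm above the table, turning level about a post at x = +74, y = -55 mm of the sled. Rad: at 0 it points along the sled's -y, clear of the nest; at 1.57 along the sled's -x, straight across the seated blank, 5 mm above it. Stops at 1.65, starts at 0 to 0.3, stiff (0.05 N m), stays where left.
- hold_down_knob (a point): Grip point on the upright black round knob of the hold-down bar, 60 mm from the pivot axis. The knob is 20 mm thick and stands from 46 to 84 mm above the table; this point is 69 mm above the table.
- ply_sheet: Bare piece of plywood lying on the table, fixed, 190 (x) x 160 (y) x 18 (z) mm, empty at the start. Origin at the centre of its underside; its top is at z = 18 mm. The two upper pieces fit on it side by side, both along y.

How it is judged:
On the way, in this order (a step that is already met when the one before it is completed fails the run):
1. both upper pieces lie on the piece of plywood (x of board in the frame of ply_sheet between -0.095 and 0.095 m and y of board in the frame of ply_sheet between -0.08 and 0.08 m and z of board in the frame of ply_sheet between 0.012 and 0.026 m and linear speed of each of board, block below 0.05 m/s and x of block in the frame of ply_sheet between -0.095 and 0.095 m and y of block in the frame of ply_sheet between -0.08 and 0.08 m and z of block in the frame of ply_sheet between 0.012 and 0.026 m), for 0.2 s.
2. the blank lies fully down in the nest of the sled (x of blank in the frame of sled between -0.011 and 0.011 m and y of blank in the frame of sled between -0.012 and 0.012 m and z of blank in the frame of sled between 0.014 and 0.0215 m and angle between the z axis of blank and the z axis of sled, either way round below 0.05 rad), for 0.2 s.
At the end, for the whole second after the job is handed in: Blank flat on the floor of the nest between the blocks; hold-down across it (1.3 rad or more); middle piece flat on both bearers, centred within 15 mm, in line within 0.2 rad; short block flat on it, centred on it within 20 mm, in line within 0.2 rad; all at rest (all of step 2 and value of joint hold_down above 1.3 rad and horizontal distance between board and cradle below 0.015 m and angle between the y axis of board and the y axis of cradle, either way round below 0.2 rad and angle between the z axis of board and the z axis of cradle, either way round below 0.06 rad and z of board in the frame of cradle between 0.026 and 0.034 m and horizontal distance between block and board below 0.02 m and angle between the y axis of block and the y axis of board, either way round below 0.2 rad and angle between the z axis of block and the z axis of board, either way round below 0.06 rad and z of block in the frame of board between 0.021 and 0.029 m and linear speed of each of blank, board, block below 0.02 m/s and angular speed of each of blank, board, block below 0.2 rad/s); the robot touches nothing.
It also fails if it takes over 131 s, if anything falls off the work surface, if the arm or the gripper's body presses on something with over 40 N, if the wrist force passes 120 N, or if a joint passes its speed limit or range.

## Working session

There is one attempt and no reset: what is moved stays moved. The work goes in short steps, Python scripts to look and compute and a tool call to move; the robot and the scene stay as the last step left them, time stands still between calls to the robot, and variables do not carry over. Pictures are saved under pics/ and viewed, at most 14 in all, crops included, and the job is handed in when it is done.

Besides the shell and the picture viewer there is one more tool, called as name([rows], argument=value, ...), one row to a line, values as JSON. arm_command: Moves the arm, as the interface text tells. Its arguments: {"type":"object","properties":{"xyz":{"type":"array","items":{"type":"array","items":{"type":"number"}}},"spin":{"type":"array","items":{"type":"number"}},"jaw":{"type":"number"},"squeeze":{"type":"number"}},"required":["xyz","spin"]}

```bash
mkdir -p pics
cat > h.py <<'E'
from cell import *
import numpy as np, cv2
def cloud(c):
    d=c["depth"]; v,u=np.mgrid[:d.shape[0],:d.shape[1]]
    P=np.stack([(u-c["cx"])/c["fx"]*d,-(v-c["cy"])/c["fy"]*d,-d],-1)
    M=np.array(c["world_from_camera"]); W=P@M[:3,:3].T+M[:3,3]
    W[d<=0]=np.nan; return W
def snap(n,f):
    c=read_camera(n); cv2.imwrite("pics/"+f,c["img"][:,:,::-1]); np.savez("/tmp/"+f+".npz",W=cloud(c),img=c["img"]); return c
E
python3 - <<'E'
from h import *
print(observe())
for n in("top","side"):
    c=snap(n,n+"0.png"); print({k:c[k] for k in c if k not in("img","depth")});
E
```

```text
{'time': 0.0, 'qpos': array([ 9.95953768e-01,  3.42718372e-01,  1.52501937e+00, -3.44518910e-07,
        1.27541118e+00, -1.45993985e-01]), 'qvel': array([ 0.00036206,  0.00099006, -0.00082023, -0.00061248, -0.00201848,
       -0.00109479]), 'joint_efforts': array([-2.34065956e-03, -4.31260943e+01, -2.44219494e+01,  7.15523330e-02,
        5.61645732e-02, -9.53702670e-05]), 'tool_pos': array([0.21820834, 0.47735171, 0.40404619]), 'tool_rot': array([-3.14005290e+00, -2.26072846e-04,  2.71274401e+00]), 'contact_force': array([ 0.17717653,  0.13575018, -0.51487829]), 'torque': array([-0.01715946, -0.06267037,  0.03377615]), 'grip_force': 0.0, 'opening': 0.09160049717296376}
{'fx': 351.9109535381272, 'fy': 351.9109535381272, 'cx': 256.8144077171316, 'cy': 184.45968955549392, 'world_from_camera': array([[-1.00678218e-02,  9.71547293e-01, -2.36631564e-01,
         3.11169469e-01],
       [-9.99944508e-01, -1.05158335e-02, -6.31219507e-04,
         1.03052701e-01],
       [-3.10163772e-03,  2.36612078e-01,  9.71599251e-01,
         9.33078355e-01],
       [ 0.00000000e+00,  0.00000000e+00,  0.00000000e+00,
         1.00000000e+00]])}
{'fx': 381.01964558206186, 'fy': 381.01964558206186, 'cx': 255.71382358040876, 'cy': 183.19347785363883, 'world_from_camera': array([[ 0.99406946,  0.06802307, -0.08484555,  0.42745435],
       [-0.10773496,  0.50982612, -0.85350483, -0.80689955],
       [-0.01480154,  0.85758392,  0.51413104,  0.63191935],
       [ 0.        ,  0.        ,  0.        ,  1.        ]])}
```

View pics/top0.png

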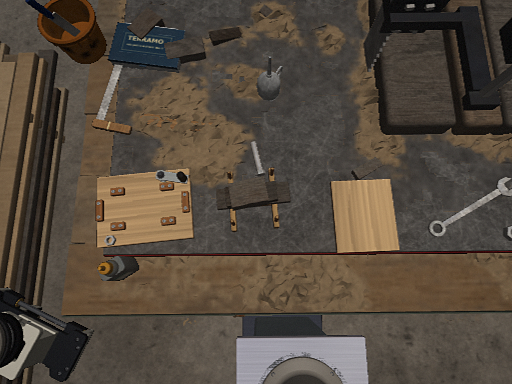

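View pics/side0.png

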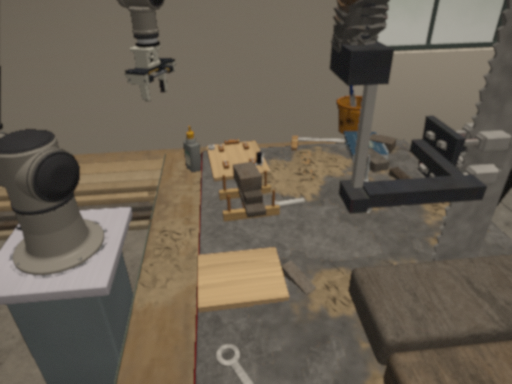

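The top view shows the sled around (145,208), the cradle with its pile around (253,195) and the ply around (365,215). The long axes run along the image horizontal (world y).

```bash
cat >> h.py <<'E'
def rect(pts):
    (cx,cy),(w,h),a=cv2.minAreaRect((pts[:,:2]*1000).astype(np.float32))
    b=cv2.boxPoints(((cx,cy),(w,h),a)); e=b[1]-b[0]; f=b[2]-b[1]
    l=e if np.linalg.norm(e)>np.linalg.norm(f) else f
    y=np.degrees(np.arctan2(l[1],l[0]))%180
    return "c %.1f %.1f size %.1f x %.1f long-axis dir %.1f n %d z %.1f"%(cx,cy,max(w,h),min(w,h),y,len(pts),np.median(pts[:,2])*1000)
def seg(W,u0,u1,v0,v1,z0,z1,er=0):
    m=np.zeros(W.shape[:2],np.uint8); R=W[v0:v1,u0:u1,2]; m[v0:v1,u0:u1]=(R>z0)&(R<z1)
    n,l,s,_=cv2.connectedComponentsWithStats(m,connectivity=4)
    out=[]
    for i in range(1,n):
        if s[i,4]>=12: out.append((s[i,:4].tolist(),W[l==i]))
    return out
E
python3 - <<'E'
from h import *
D=np.load("/tmp/top0.png.npz"); W=D["W"]; img=D["img"]
for nm,a in dict(ply=(325,405,170,260,.010,.026),sled=(85,200,160,255,.010,.024),sledblk=(85,200,160,255,.029,.038),bar=(85,200,160,255,.039,.095),
  bearer=(205,300,165,235,.022,.036),blank=(205,300,165,235,.042,.055),board=(205,300,165,235,.066,.08),block=(205,300,165,235,.105,.13),dowel=(205,300,165,235,.08,.092)).items():
    for s,p in seg(W,*a): print(nm,s,rect(p))
c=cv2.resize(img[150:260,80:300],None,fx=3.6,fy=3.6,interpolation=cv2.INTER_CUBIC); cv2.imwrite("pics/crop0.png",c[:,:,::-1])
E
```

```text
ply [330, 170, 69, 83] c 463.0 -174.8 size 215.9 x 160.5 long-axis dir 1.7 n 4531 z 18.5
sled [96, 160, 104, 88] c 492.7 390.8 size 279.0 x 217.9 long-axis dir 95.2 n 5882 z 18.0
sled [107, 238, 5, 5] c 390.7 485.4 size 10.4 x 8.7 long-axis dir 1.3 n 20 z 18.8
sledblk [159, 182, 14, 9] c 529.1 344.2 size 36.5 x 20.5 long-axis dir 96.3 n 104 z 34.0
sledblk [110, 187, 14, 9] c 516.9 472.2 size 35.5 x 20.6 long-axis dir 97.6 n 103 z 34.1
sledblk [181, 191, 8, 21] c 487.9 292.6 size 54.1 x 18.1 long-axis dir 4.5 n 145 z 34.1
sledblk [95, 200, 8, 21] c 467.1 515.0 size 54.2 x 19.1 long-axis dir 6.3 n 152 z 33.8
sledblk [161, 216, 14, 9] c 438.1 334.3 size 34.0 x 20.1 long-axis dir 95.1 n 102 z 34.2
sledblk [110, 222, 15, 9] c 425.4 464.1 size 34.9 x 19.3 long-axis dir 96.0 n 105 z 34.0
sledblk [105, 235, 8, 5] c 397.3 481.9 size 17.5 x 7.7 long-axis dir 103.3 n 16 z 30.6
sledblk [104, 238, 11, 7] c 386.1 481.0 size 25.2 x 14.4 long-axis dir 95.6 n 32 z 31.2
bar [155, 170, 33, 14] c 550.5 327.6 size 84.9 x 26.4 long-axis dir 78.2 n 309 z 47.2
bearer [268, 168, 6, 14] c 558.8 66.8 size 35.0 x 13.4 long-axis dir 179.3 n 48 z 29.5
bearer [257, 169, 7, 6] c 568.8 95.6 size 16.2 x 11.6 long-axis dir 105.5 n 26 z 23.9
bearer [228, 171, 5, 12] c 553.9 174.8 size 30.7 x 10.8 long-axis dir 0.9 n 33 z 29.5
bearer [271, 204, 8, 24] c 449.0 57.7 size 61.1 x 14.1 long-axis dir 4.4 n 116 z 29.8
bearer [230, 209, 7, 22] c 439.1 167.0 size 55.3 x 13.4 long-axis dir 4.7 n 95 z 29.6
blank [268, 181, 23, 23] c 505.8 49.9 size 57.8 x 53.7 long-axis dir 96.9 n 276 z 48.1
blank [216, 188, 11, 22] c 491.3 197.4 size 52.8 x 24.0 long-axis dir 6.4 n 189 z 48.2
board [265, 181, 13, 20] c 505.0 67.3 size 48.1 x 24.7 long-axis dir 9.2 n 187 z 73.7
board [225, 187, 6, 20] c 490.8 178.2 size 49.1 x 11.1 long-axis dir 7.5 n 84 z 72.9
block [228, 176, 41, 33] c 493.6 126.3 size 89.8 x 62.0 long-axis dir 100.8 n 959 z 118.2
```

View pics/crop0.png

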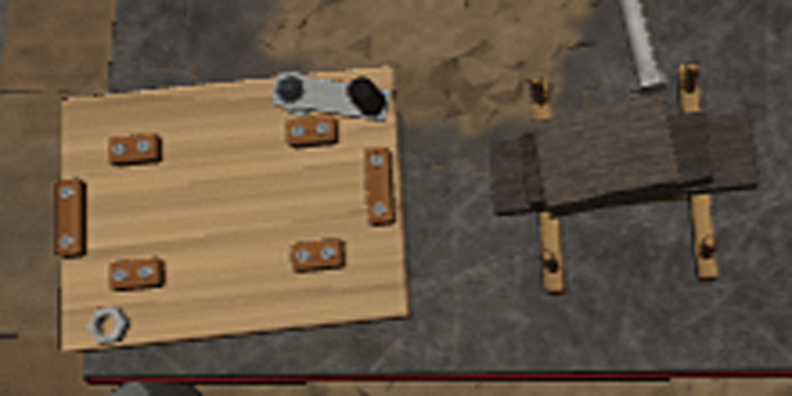

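Sled centre is about (477.5, 404) with yaw 5.3°. The block is at (493.6, 126.3), dir 10.8°, and all sizes agree with the given ones. I'm moving above the block now and will refine the ply meanwhile.

arm_command([
  [27.6,-35.1,0],
  [27.6,-35.1,0],
  [27.6,-35.1,0],
  [27.6,-35.1,0],
  [27.6,-35.1,0],
  [27.6,-35.1,0],
  [27.6,-35.1,0],
  [27.6,-35.1,0],
  [27.6,-35.1,0],
  [27.6,-35.1,0],
  [0,0,-40],
  [0,0,-40],
  [0,0,0],
], spin=[-5.5,-5.5,-5.5,-5.5,-5.5,-5.5,-5.5,-5.5,-5.5,-5.1,0,0,0], jaw=1, squeeze=30)

```text
time: 1.4
tool_pos: [0.4928, 0.1258, 0.32]
tool_rot: [-3.131, -0.001, 1.759]
contact_force: [0.1, -0.1, 0.1]
opening: 0.0918
grip_force: 0.0
```

Run:
```python
from h import *
W=np.load("/tmp/top0.png.npz")["W"]
m=np.zeros(W.shape[:2],np.uint8); R=W[165:262,322:408,2]; m[165:262,322:408]=(R>.013)&(R<.023)
m=cv2.morphologyEx(m,cv2.MORPH_OPEN,np.ones((9,9))); print("ply",rect(W[m>0]))
c=read_camera("side"); S=cloud(c); m=np.zeros(S.shape[:2],np.uint8); R=S[240:315,190:300,2]; m[240:315,190:300]=(R>.013)&(R<.023)
m=cv2.morphologyEx(m,cv2.MORPH_OPEN,np.ones((9,9))); print("ply side",rect(S[m>0]))
o=observe(); print(o["tool_pos"],np.degrees(o["tool_rot"]),o["contact_force"])
```

```text
ply c 450.5 -175.7 size 189.8 x 158.4 long-axis dir 0.9 n 3971 z 18.5
ply side c 471.1 -177.2 size 228.7 x 162.8 long-axis dir 1.8 n 4334 z 17.8
[0.49368917 0.12625821 0.32298914] [-1.79660286e+02 -3.02322019e-02  1.00814011e+02] [ 0.16867682 -0.52898737  0.64010001]
```

arm_command([
  [0,0,-30],
  [0,0,-25],
  [0,0,-10],
  [0,0,0],
], spin=[0,0,0,0])

```text
time: 1.85
tool_pos: [0.4945, 0.1268, 0.2603]
tool_rot: [-3.142, 0.0, 1.76]
contact_force: [0.7, 1.6, 0.4]
opening: 0.0921
grip_force: 0.0
```

arm_command([
  [0,0,0],
  [0,0,0],
  [0,0,0],
  [0,0,0],
  [0,0,0],
  [0,0,0],
  [0,0,0],
  [0,0,0],
], spin=[0,0,0,0,0,0,0,0], jaw=-1)

```text
time: 2.65
tool_pos: [0.4944, 0.1265, 0.2603]
tool_rot: [3.141, 0.0, 1.76]
contact_force: [-1.1, 0.1, 6.1]
opening: 0.0616
grip_force: 30.0
```

arm_command([
  [0,0,5],
  [0,0,15],
  [0,0,25],
  [0,0,25],
  [1,-20,0],
  [1,-40,0],
  [1,-45,0],
  [1,-45,0],
  [1,-45,0],
  [1,-45,0],
  [0,-40,0],
  [0,-21.5,0],
  [0,0,0],
  [0,0,-30],
  [0,0,-35],
  [0,0,-30],
  [0,0,-10],
  [0,0,0],
], spin=[0,0,0,0,-1.2,-1.2,-1.2,-1.2,-1.2,-1.2,-1.2,-1.4,0,0,0,0,0,0])

```text
time: 4.45
tool_pos: [0.5, -0.1741, 0.2237]
tool_rot: [-3.139, -0.002, 1.59]
contact_force: [-0.5, 0.6, -1.0]
opening: 0.0621
grip_force: 30.0
```

arm_command([
  [0,0,-8],
  [0,0,-6],
  [0,0,-3],
  [0,0,0],
  [0,0,0],
], spin=[0,0,0,0,0])

```text
time: 4.95
tool_pos: [0.5004, -0.1751, 0.2081]
tool_rot: [3.141, 0.0, 1.589]
contact_force: [0.5, 0.4, -0.4]
opening: 0.062
grip_force: 30.0
```

arm_command([
  [0,0,-1.5],
  [0,0,-1],
  [0,0,0],
], spin=[0,0,0])

```text
time: 5.25
tool_pos: [0.5003, -0.1751, 0.2054]
tool_rot: [3.141, 0.0, 1.589]
contact_force: [-0.1, -0.1, -0.7]
opening: 0.0625
grip_force: 30.0
```

arm_command([
  [0,0,0],
  [0,0,0],
  [0,0,0],
  [0,0,0],
  [0,0,20],
  [0,0,40],
  [0,0,45],
  [0,0,0],
], spin=[0,0,0,0,0,0,0,0], jaw=1)

```text
time: 6.05
tool_pos: [0.5016, -0.1756, 0.316]
tool_rot: [3.132, 0.005, 1.589]
contact_force: [0.3, -0.4, -1.3]
opening: 0.0917
grip_force: 0.0
```

Run:
```python
from h import *
c=read_camera("top"); W=cloud(c)
for nm,a in dict(bearer=(205,300,165,235,.022,.036),blank=(205,300,165,235,.042,.055),board=(205,300,165,235,.066,.08),dowel=(205,300,165,235,.08,.092),block=(325,405,170,260,.055,.07)).items():
    for s,p in seg(W,*a): print(nm,s,rect(p))
```

```text
bearer [268, 168, 6, 14] c 558.3 66.8 size 35.5 x 13.5 long-axis dir 179.5 n 47 z 30.2
bearer [257, 169, 7, 5] c 569.6 94.7 size 16.1 x 11.7 long-axis dir 89.0 n 23 z 24.4
bearer [227, 171, 6, 16] c 548.5 176.0 size 40.9 x 13.3 long-axis dir 1.8 n 55 z 29.8
bearer [271, 204, 7, 13] c 463.5 58.8 size 32.4 x 13.9 long-axis dir 4.3 n 61 z 30.1
bearer [230, 209, 7, 23] c 438.5 166.9 size 56.5 x 13.5 long-axis dir 4.3 n 101 z 29.7
blank [229, 181, 62, 27] c 500.3 99.3 size 157.3 x 54.3 long-axis dir 96.8 n 352 z 48.1
blank [216, 188, 13, 22] c 491.2 195.6 size 53.8 x 27.4 long-axis dir 8.6 n 188 z 48.0
board [225, 181, 53, 26] c 498.7 119.6 size 129.0 x 50.6 long-axis dir 96.7 n 1007 z 73.1
block [348, 181, 29, 25] c 499.5 -163.7 size 67.7 x 61.2 long-axis dir 90.4 n 622 z 63.4
block [380, 181, 3, 16] c 509.0 -210.9 size 40.3 x 5.9 long-axis dir 179.4 n 29 z 63.8
```

arm_command([
  [-0.3,20,0],
  [-0.3,40,0],
  [-0.3,45,0],
  [-0.3,45,0],
  [-0.4,45,0],
  [-0.3,45,0],
  [-0.3,40,0],
  [-0.3,15,0],
  [0,0,-20],
  [0,0,-35],
  [0,0,-20],
  [0,0,0],
  [0,0,0],
], spin=[0.8,0.8,0.8,0.8,0.8,0.8,0.8,0.1,0,0,0,0,0])

```text
time: 7.4
tool_pos: [0.4978, 0.1196, 0.235]
tool_rot: [-3.14, 0.0, 1.688]
contact_force: [0.9, -0.8, -0.2]
opening: 0.0919
grip_force: 0.0
```

arm_command([
  [0.9,0,-3],
  [0,0,0],
], spin=[0,0])

```text
time: 7.6
tool_pos: [0.499, 0.1198, 0.233]
tool_rot: [3.14, 0.0, 1.688]
contact_force: [0.2, 1.2, -0.2]
opening: 0.0918
grip_force: 0.0
```

arm_command([
  [0,0,0],
  [0,0,0],
  [0,0,0],
  [0,0,0],
  [0,0,0],
  [0,0,0],
  [0,0,0],
  [0,0,0],
], spin=[0,0,0,0,0,0,0,0], jaw=-1)

```text
time: 8.4
tool_pos: [0.4987, 0.12, 0.2323]
tool_rot: [3.141, -0.0, 1.688]
contact_force: [-0.4, 0.3, 0.8]
opening: 0.0507
grip_force: 30.0
```

arm_command([
  [0,0,5],
  [0,0,20],
  [0,0,30],
  [0,0,25],
  [-8,-20,0],
  [-13,-40,0],
  [-15,-45,0],
  [-15,-45,0],
  [-15,-45,0],
  [-15,-45,0],
  [-13,-40,0],
  [-6,-16,0],
  [0,0,0],
  [0,0,-30],
  [0,0,-35],
  [0,0,-25],
  [0,0,-10],
  [0,0,-6],
  [0,0,0],
  [0,0,0],
], spin=[0,0,0,0,-0.7,-0.7,-0.7,-0.7,-0.7,-0.7,-0.7,-0.7,0,0,0,0,0,0,0,0])

```text
time: 10.4
tool_pos: [0.3991, -0.176, 0.2071]
tool_rot: [3.14, 0.001, 1.591]
contact_force: [0.4, -0.6, -1.2]
opening: 0.0509
grip_force: 30.0
```

arm_command([
  [0,0,-2],
  [0,0,-1.5],
  [0,0,0],
  [0,0,0],
], spin=[0,0,0,0])

```text
time: 10.8
tool_pos: [0.3987, -0.1761, 0.2029]
tool_rot: [3.141, 0.0, 1.59]
contact_force: [-0.7, 0.4, -0.6]
opening: 0.0506
grip_force: 30.0
```

arm_command([
  [0,0,0],
  [0,0,0],
  [0,0,0],
  [0,0,0],
  [0,0,20],
  [0,0,40],
  [0,0,45],
  [8,40,0],
  [10,45,0],
  [10,45,0],
  [10,45,0],
  [0,0,0],
], spin=[0,0,0,0,0,0,0,0,0,0,0,0], jaw=0.8)

```text
time: 12.0
tool_pos: [0.4369, 0.0034, 0.3079]
tool_rot: [3.141, -0.001, 1.597]
contact_force: [0.2, -0.0, -0.1]
opening: 0.0823
grip_force: 0.0
```

Run:
```python
from h import *
c=snap("top","top1.png"); W=cloud(c)
for nm,a in dict(bearer=(205,300,165,235,.022,.036),blank=(205,300,165,235,.042,.055),dowel=(205,300,165,235,.078,.092),block=(325,405,170,260,.055,.07),board=(325,405,170,260,.036,.05)).items():
    for s,p in seg(W,*a): print(nm,s,rect(p))
o=observe(); print(o["tool_pos"],np.degrees(o["tool_rot"]),o["contact_force"])
```

```text
bearer [268, 168, 7, 15] c 557.0 66.2 size 41.0 x 14.1 long-axis dir 4.0 n 58 z 29.8
bearer [257, 169, 7, 5] c 568.3 94.8 size 16.3 x 10.8 long-axis dir 106.3 n 23 z 24.5
bearer [227, 171, 7, 17] c 547.3 175.6 size 44.8 x 14.0 long-axis dir 4.3 n 65 z 29.8
bearer [271, 204, 7, 24] c 449.3 58.0 size 61.0 x 13.9 long-axis dir 3.9 n 95 z 29.8
bearer [230, 209, 7, 23] c 438.3 167.0 size 56.5 x 13.7 long-axis dir 4.2 n 102 z 29.7
blank [216, 183, 64, 27] c 497.6 128.2 size 162.3 x 55.6 long-axis dir 95.8 n 1286 z 48.2
block [375, 181, 11, 24] c 499.6 -206.2 size 58.9 x 27.1 long-axis dir 180.0 n 158 z 63.7
board [377, 223, 19, 20] c 399.0 -221.4 size 48.5 x 41.1 long-axis dir 5.2 n 169 z 43.5
board [342, 224, 19, 12] c 410.2 -133.7 size 44.6 x 28.0 long-axis dir 84.1 n 181 z 43.3
[0.43670694 0.00140202 0.30774102] [ 1.79994080e+02 -6.47307824e-03  9.14400426e+01] [ 0.01070548 -0.66683257 -0.00606688]
```

View pics/top1.png

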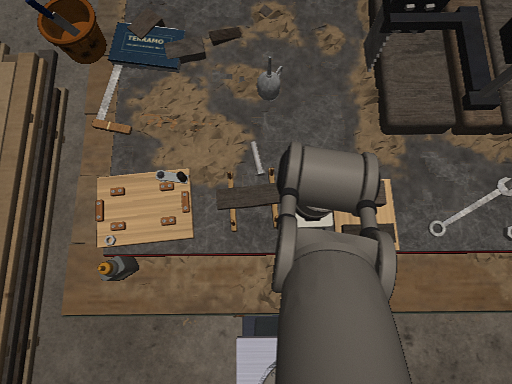

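The top view confirms both pieces are lying on the ply and the blank is alone on the cradle at about (498.5, 115). The cradle centre is about (494, 116.4) with yaw 4.2°.

arm_command([
  [15,27,0],
  [20,36,0],
  [18,33,0],
  [8.8,17,0],
  [0,0,0],
  [0,0,-20],
  [0,0,-35],
  [0,0,-25],
  [0,0,-12],
  [0,0,-4],
  [0,0,0],
], spin=[1.2,1.2,1.2,1,0,0,0,0,0,0,0])

```text
time: 13.15
tool_pos: [0.4986, 0.1112, 0.212]
tool_rot: [3.142, 0.0, 1.67]
contact_force: [0.4, 0.9, -0.3]
opening: 0.0824
grip_force: 0.0
```

arm_command([
  [0,0,0],
  [0,0,0],
  [0,0,0],
  [0,0,0],
  [0,0,0],
  [0,0,0],
  [0,0,0],
  [0,0,0],
], spin=[0,0,0,0,0,0,0,0], jaw=-1, squeeze=40)

```text
time: 13.95
tool_pos: [0.4987, 0.1121, 0.2123]
tool_rot: [3.14, 0.0, 1.671]
contact_force: [-1.1, 0.6, 5.6]
opening: 0.0554
grip_force: 40.0
```

arm_command([
  [0,0,5],
  [0,0,20],
  [0,0,30],
  [0,0,35],
  [0,40,0],
  [0,45,0],
  [0,45,0],
  [0,40,0],
  [0,0,0],
  [0,0,0],
], spin=[0,0,0,0,0,0,0,0,0,0])

```text
time: 14.95
tool_pos: [0.4979, 0.2826, 0.3012]
tool_rot: [-3.14, 0.001, 1.673]
contact_force: [0.2, -0.2, -1.1]
opening: 0.056
grip_force: 40.0
```

Run:
```python
from h import *
c=snap("top","top2.png"); W=cloud(c)
for s,p in seg(W,80,320,120,260,.125,.152): print(s,rect(p))
c=snap("side","side2.png"); W=cloud(c)
for s,p in seg(W,190,300,100,230,.125,.152): print("side",s,rect(p))
o=observe(); print(o["tool_pos"],np.degrees(o["tool_rot"]),o["contact_force"])
```

```text
[190, 174, 31, 25] c 503.4 224.4 size 67.0 x 53.8 long-axis dir 95.7 n 602 z 137.0
[139, 182, 5, 5] c 510.0 373.6 size 10.7 x 9.3 long-axis dir 101.7 n 18 z 136.6
side [229, 129, 30, 29] c 499.9 277.9 size 189.9 x 89.3 long-axis dir 81.5 n 558 z 136.3
[0.49835516 0.28114427 0.30141965] [-1.79940460e+02  4.13976666e-02  9.57049706e+01] [ 0.02061896 -0.76131844 -0.93223288]
```

View pics/top2.png

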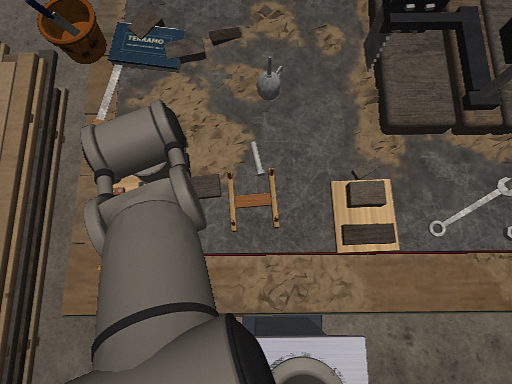

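arm_command([
  [-6,35,0],
  [-6,40,0],
  [-5,30,0],
  [-3,13.5,0],
  [0,0,0],
  [0,0,-25],
  [0,0,-30],
  [0,0,-20],
  [0,0,0],
  [0,0,0],
], spin=[-0.1,-0.1,-0.1,-0.1,0,0,0,0,0,0])

```text
time: 16.05
tool_pos: [0.4793, 0.3992, 0.2272]
tool_rot: [-3.142, 0.0, 1.662]
contact_force: [-0.1, -0.6, -1.1]
opening: 0.0552
grip_force: 40.0
```

Run:
```python
from h import *
c=snap("top","top3.png"); W=cloud(c)
for a in((.05,.07),(.029,.038)):
  for s,p in seg(W,80,220,160,260,*a): print(a,s,rect(p))
o=observe(); print(o["tool_pos"],np.degrees(o["tool_rot"]),o["contact_force"])
```

```text
(0.05, 0.07) [157, 171, 6, 6] c 557.3 356.0 size 13.9 x 13.2 long-axis dir 109.2 n 27 z 55.9
(0.05, 0.07) [179, 176, 7, 6] c 540.2 293.6 size 18.3 x 6.9 long-axis dir 123.6 n 17 z 59.0
(0.05, 0.07) [144, 189, 34, 25] c 483.8 347.9 size 82.0 x 53.9 long-axis dir 95.7 n 700 z 62.8
(0.05, 0.07) [139, 192, 1, 15] c 489.0 400.8 size 35.7 x 2.3 long-axis dir 3.6 n 15 z 62.6
(0.029, 0.038) [159, 182, 14, 9] c 529.1 344.2 size 35.7 x 20.1 long-axis dir 95.6 n 103 z 33.7
(0.029, 0.038) [181, 191, 8, 21] c 488.4 292.5 size 55.2 x 18.7 long-axis dir 4.1 n 142 z 34.2
(0.029, 0.038) [161, 217, 14, 8] c 437.6 334.1 size 34.3 x 18.8 long-axis dir 89.8 n 105 z 34.0
[0.47938368 0.39962076 0.22802016] [ 1.79907966e+02 -2.96618872e-02  9.52572749e+01] [ 0.48791852  0.80917039 -0.01330698]
```

arm_command([
  [-1.3,2,0],
  [0,0,-8],
  [0,0,-8],
  [0,0,-5],
  [0,0,-3],
  [0,0,0],
  [0,0,0],
], spin=[0,0,0,0,0,0,0])

```text
time: 16.8
tool_pos: [0.4772, 0.4025, 0.2027]
tool_rot: [3.142, 0.0, 1.664]
contact_force: [-0.4, 0.1, -2.3]
opening: 0.0559
grip_force: 40.0
```

arm_command([
  [0,0,-1.5],
  [0,0,-1],
  [0,0,0],
  [0,0,0],
], spin=[0,0,0,0])

```text
time: 17.2
tool_pos: [0.4772, 0.4025, 0.2004]
tool_rot: [3.141, -0.0, 1.664]
contact_force: [0.3, -0.1, -1.2]
opening: 0.0559
grip_force: 40.0
```

arm_command([
  [0,0,0],
  [0,0,0],
  [0,0,0],
  [0,0,0],
  [0,0,15],
  [0,0,35],
  [0,0,45],
  [0,-40,0],
  [0,-45,0],
  [0,-45,0],
  [0,-45,0],
  [0,-20,0],
  [0,0,0],
], spin=[0,0,0,0,0,0,0,0,0,0,0,0,0], jaw=0.8)

```text
time: 18.5
tool_pos: [0.4774, 0.2052, 0.2966]
tool_rot: [3.14, 0.0, 1.66]
contact_force: [-0.3, -0.6, -0.4]
opening: 0.0828
grip_force: 0.0
```

Run:
```python
from h import *
c=snap("top","top4.png"); W=cloud(c)
cv2.imwrite("pics/crop4.png",cv2.resize(c["img"][150:260,80:230,::-1],None,fx=4,fy=4,interpolation=cv2.INTER_CUBIC))
for s,p in seg(W,80,220,160,260,.029,.0385): print(s,rect(p))
for s,p in seg(W,80,220,160,260,.039,.1): print("bar",s,rect(p))
for s,p in seg(W,80,220,160,260,.065,.095): print("knob",s,rect(p))
o=observe(); print(o["tool_pos"],np.degrees(o["tool_rot"]),o["contact_force"])
```

```text
[110, 187, 14, 9] c 516.9 471.9 size 34.2 x 19.5 long-axis dir 96.6 n 104 z 33.8
[181, 191, 4, 13] c 499.1 297.8 size 32.9 x 9.2 long-axis dir 1.9 n 46 z 34.1
[162, 192, 16, 17] c 490.8 331.4 size 40.1 x 39.6 long-axis dir 6.6 n 206 z 36.0
[104, 196, 43, 24] c 472.8 444.6 size 108.8 x 55.3 long-axis dir 94.2 n 743 z 35.8
[95, 200, 8, 21] c 467.0 514.8 size 54.0 x 19.3 long-axis dir 6.7 n 158 z 33.6
[110, 222, 15, 9] c 425.4 464.1 size 35.3 x 19.5 long-axis dir 95.4 n 111 z 33.9
[104, 235, 10, 10] c 390.8 482.3 size 23.7 x 22.9 long-axis dir 89.7 n 49 z 30.8
bar [110, 256, 14, 4] c 344.9 449.8 size 25.9 x 7.8 long-axis dir 89.5 n 44 z 58.6
[0.47746067 0.20660818 0.29649376] [ 1.79901668e+02 -2.68608205e-02  9.51826714e+01] [-0.24867037  0.12614391 -0.16547021]
```

View pics/crop4.png

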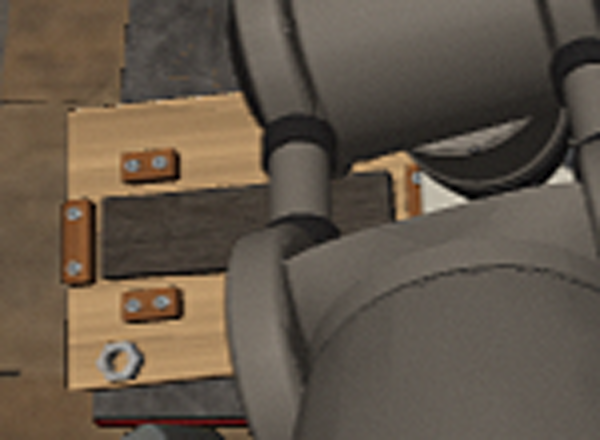

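Blank is flat at z 36, with even gaps to the end and side blocks in the crop. Next is the knob, measured from the unobstructed earlier frame.

Run:
```python
from h import *
for f in("top0","top1"):
  W=np.load(f"/tmp/{f}.png.npz")["W"]
  for z in((.076,.095),(.05,.062),(.042,.05)):
    for s,p in seg(W,80,200,160,215,*z): print(f,z,s,rect(p))
print(observe()["qpos"])
```

```text
top0 (0.076, 0.095) [176, 172, 9, 8] c 545.3 296.4 size 17.8 x 16.7 long-axis dir 132.8 n 49 z 83.2
top0 (0.05, 0.062) [157, 171, 7, 7] c 556.6 355.1 size 15.8 x 15.4 long-axis dir 179.0 n 34 z 53.3
top0 (0.05, 0.062) [181, 176, 5, 6] c 540.5 291.4 size 16.2 x 4.2 long-axis dir 140.0 n 12 z 57.2
top0 (0.042, 0.05) [155, 170, 33, 14] c 551.7 327.4 size 85.1 x 25.6 long-axis dir 79.9 n 197 z 45.9
top1 (0.076, 0.095) [176, 172, 9, 7] c 545.4 296.3 size 17.9 x 17.3 long-axis dir 145.0 n 49 z 83.5
top1 (0.05, 0.062) [157, 171, 7, 7] c 556.7 355.8 size 14.2 x 14.0 long-axis dir 20.7 n 31 z 56.2
top1 (0.042, 0.05) [155, 170, 33, 14] c 549.9 327.7 size 85.7 x 26.6 long-axis dir 77.5 n 203 z 46.3
[2.60960617e-01 4.47090763e-01 1.68956210e+00 2.02568820e-04
 1.00316893e+00 1.70397582e-01]
```

arm_command([
  [15,20,0],
  [20,27,0],
  [20,27,0],
  [12.8,16,0],
  [0,0,0],
  [0,0,0],
], spin=[-4,-4,-4,-4,0,0], jaw=0.1)

```text
time: 19.15
tool_pos: [0.5443, 0.2985, 0.295]
tool_rot: [-3.141, 0.0, 1.388]
contact_force: [-0.3, -0.3, 0.0]
opening: 0.0509
grip_force: 0.0
```

Run:
```python
from h import *
o=observe(); print(o["tool_pos"],np.degrees(o["tool_rot"]),o["opening"])
```

```text
[0.54430741 0.29853668 0.29502138] [-1.79968278e+02  2.61377556e-02  7.95221808e+01] 0.05087670862590787
```

arm_command([
  [1,-2,-25],
  [0,0,-25],
  [0,0,-13],
  [0,0,-3],
  [0,0,0],
], spin=[0,0,0,0,0])

```text
time: 19.65
tool_pos: [0.5459, 0.2954, 0.2296]
tool_rot: [-3.142, 0.0, 1.385]
contact_force: [-1.0, -0.3, -0.3]
opening: 0.0504
grip_force: 0.0
```

arm_command([
  [0,0,0],
  [0,0,0],
  [0,0,0],
  [0,0,0],
  [0,0,0],
  [0,0,0],
], spin=[0,0,0,0,0,0], jaw=-1, squeeze=12)

```text
time: 20.25
tool_pos: [0.546, 0.2955, 0.2296]
tool_rot: [3.141, -0.0, 1.385]
contact_force: [-0.2, -0.6, 2.6]
opening: 0.0195
grip_force: 14.7
```

Run:
```python
import numpy as np
P=np.array([556.5,355.5]);a=np.radians(np.linspace(-100.7,-174.2,20))
K=P+60*np.c_[np.cos(a),np.sin(a)]; print(np.round(K[0],1),np.round(np.diff(K,axis=0),1).tolist(), K[-1])
```

```text
[545.4 296.5] [[-4.0, 0.9], [-3.9, 1.2], [-3.8, 1.4], [-3.7, 1.7], [-3.6, 1.9], [-3.4, 2.1], [-3.3, 2.4], [-3.1, 2.6], [-2.9, 2.8], [-2.7, 3.0], [-2.5, 3.2], [-2.3, 3.3], [-2.1, 3.5], [-1.8, 3.6], [-1.6, 3.7], [-1.3, 3.8], [-1.1, 3.9], [-0.8, 4.0], [-0.5, 4.0]] [496.80715747 349.43662217]
```

Knob gripped (19.5 mm). Swinging it along the arc.

arm_command([
  [-4.0,0.9,0],
  [-3.9,1.2,0],
  [-3.8,1.4,0],
  [-3.7,1.7,0],
  [-3.6,1.9,0],
  [-3.4,2.1,0],
  [-3.3,2.4,0],
  [-3.1,2.6,0],
  [-2.9,2.8,0],
  [-2.7,3.0,0],
  [0,0,0],
], spin=[-3.9,-3.9,-3.9,-3.9,-3.9,-3.9,-3.9,-3.9,-3.9,-3.9,0])

```text
time: 21.35
tool_pos: [0.511, 0.3156, 0.2296]
tool_rot: [-3.141, 0.001, 0.704]
contact_force: [-3.5, -1.6, 5.6]
opening: 0.0198
grip_force: 14.7
```

arm_command([
  [-2.5,3.2,0],
  [-2.3,3.3,0],
  [-2.1,3.5,0],
  [-1.8,3.6,0],
  [-1.6,3.7,0],
  [-1.3,3.8,0],
  [-1.1,3.9,0],
  [-0.8,4.0,0],
  [-0.5,4.0,0],
  [0,0,0],
], spin=[-3.9,-3.9,-3.9,-3.9,-3.9,-3.9,-3.9,-3.9,-3.9,0])

```text
time: 22.35
tool_pos: [0.4965, 0.349, 0.2295]
tool_rot: [-3.141, 0.003, 0.092]
contact_force: [-6.3, 0.2, 8.1]
opening: 0.0192
grip_force: 14.7
```

arm_command([
  [0,0,0],
  [0,0,0],
  [0,0,0],
  [0,0,20],
  [0,0,35],
  [0,0,35],
  [-4,-20,0],
  [-8,-40,0],
  [-8,-42,0],
  [-8,-42,0],
  [-8,-42,0],
  [-8,-42,0],
  [-8,-42,0],
  [-8,-42,0],
  [-8,-42,0],
  [-8,-42,0],
  [-8,-42,0],
  [-8,-42,0],
  [-3,-25,0],
  [0,0,0],
], spin=[0,0,0,0,0,0,5,7.2,7.2,7.2,7.2,7.2,7.2,7.2,7.2,7.2,7.2,7.2,1.8,0], jaw=0.3)

```text
time: 24.35
tool_pos: [0.4036, -0.1544, 0.3193]
tool_rot: [3.141, 0.001, 1.574]
contact_force: [-0.1, 1.1, 1.1]
opening: 0.0599
grip_force: 0.0
```

Run:
```python
from h import *
o=observe(); print(o["tool_pos"],np.degrees(o["tool_rot"]),o["opening"])
c=snap("top","top5.png"); W=cloud(c)
for s,p in seg(W,80,220,160,260,.029,.0385): print(s,rect(p))
for s,p in seg(W,80,220,160,260,.039,.1): print("bar",s,rect(p))
for s,p in seg(W,80,220,160,260,.075,.095): print("knob",s,rect(p))
W=np.load("/tmp/top2.png.npz")["W"]
for nm,a in dict(block=(325,405,170,260,.055,.07),board=(325,405,170,260,.036,.05),bearer=(205,300,165,235,.022,.036),dowel=(205,300,165,235,.075,.092)).items():
    for s,p in seg(W,*a): print(nm,s,rect(p))
```

```text
[ 0.40355544 -0.15435312  0.31934012] [1.79942054e+02 7.30571796e-02 9.01657907e+01] 0.05990848313688457
[166, 182, 7, 8] c 530.1 334.7 size 19.3 x 15.9 long-axis dir 2.2 n 51 z 34.0
[110, 187, 14, 9] c 517.5 472.7 size 36.0 x 20.4 long-axis dir 95.7 n 102 z 33.5
[181, 191, 8, 21] c 487.9 292.8 size 54.5 x 18.3 long-axis dir 6.3 n 143 z 33.7
[104, 192, 75, 28] c 476.6 405.0 size 189.1 x 55.4 long-axis dir 95.6 n 1320 z 35.9
[95, 200, 8, 21] c 466.7 514.9 size 54.2 x 19.7 long-axis dir 5.0 n 162 z 34.0
[161, 216, 14, 9] c 437.6 334.3 size 33.7 x 20.1 long-axis dir 96.1 n 105 z 33.9
[110, 222, 15, 9] c 425.6 463.5 size 35.7 x 19.2 long-axis dir 96.2 n 112 z 33.7
[104, 235, 11, 10] c 389.7 481.9 size 24.5 x 23.2 long-axis dir 38.9 n 48 z 30.8
bar [154, 170, 13, 33] c 526.7 353.4 size 84.4 x 26.6 long-axis dir 5.5 n 326 z 47.5
bar [110, 256, 14, 4] c 344.9 449.6 size 26.0 x 7.8 long-axis dir 89.3 n 44 z 58.0
knob [154, 191, 9, 8] c 496.2 349.1 size 18.8 x 16.7 long-axis dir 137.1 n 54 z 83.3
block [348, 181, 38, 25] c 499.4 -174.9 size 90.0 x 60.8 long-axis dir 90.9 n 849 z 63.4
board [347, 184, 11, 23] c 493.5 -132.3 size 61.4 x 21.2 long-axis dir 22.7 n 39 z 41.6
board [362, 205, 22, 1] c 470.6 -191.1 size 54.4 x 1.9 long-axis dir 90.0 n 22 z 42.6
board [342, 223, 54, 22] c 398.6 -176.1 size 130.0 x 50.6 long-axis dir 91.3 n 1021 z 43.5
bearer [268, 168, 10, 50] c 510.3 62.5 size 133.7 x 14.2 long-axis dir 4.5 n 244 z 29.9
bearer [257, 169, 7, 6] c 569.1 94.5 size 15.7 x 11.6 long-axis dir 105.0 n 24 z 24.0
bearer [227, 171, 10, 61] c 489.7 171.1 size 159.8 x 14.2 long-axis dir 4.5 n 282 z 29.7
bearer [273, 218, 6, 10] c 430.2 56.5 size 23.4 x 13.1 long-axis dir 178.4 n 39 z 29.9
```

View pics/top5.png

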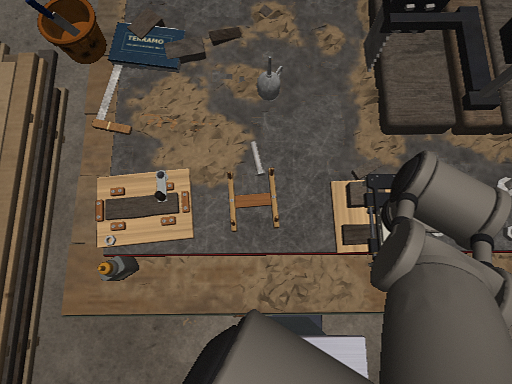

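Top view: the bar lies across the blank at (160,186) and the blank sits between the blocks. Now for the board.

arm_command([
  [-3,-12,0],
  [-2,-9.7,0],
  [0,0,0],
  [0,0,-25],
  [0,0,-35],
  [0,0,-30],
  [0,0,-18],
  [0,0,-8],
  [0,0,0],
  [0,0,0],
], spin=[0.5,0.6,0,0,0,0,0,0,0,0], jaw=0.6)

```text
time: 25.4
tool_pos: [0.3992, -0.1729, 0.2039]
tool_rot: [3.141, 0.001, 1.597]
contact_force: [-0.0, -0.0, 0.8]
opening: 0.0731
grip_force: 0.0
```

arm_command([
  [0,0,0],
  [0,0,0],
  [0,0,0],
  [0,0,0],
  [0,0,0],
  [0,0,0],
  [0,0,0],
], spin=[0,0,0,0,0,0,0], jaw=-1, squeeze=30)

```text
time: 26.1
tool_pos: [0.3989, -0.1733, 0.2037]
tool_rot: [3.141, 0.0, 1.596]
contact_force: [0.0, 0.3, 5.6]
opening: 0.0505
grip_force: 30.0
```

arm_command([
  [0,0,5],
  [0,0,20],
  [0,0,40],
  [0,0,45],
  [8,20,0],
  [13,40,0],
  [15,45,0],
  [15,45,0],
  [15,45,0],
  [15,45,0],
  [10,35,0],
  [3.8,17.5,0],
  [0,0,0],
  [0,0,0],
], spin=[0,0,0,0,0.3,0.4,0.4,0.4,0.4,0.4,0.4,0,0,0])

```text
time: 27.5
tool_pos: [0.4933, 0.1193, 0.3131]
tool_rot: [-3.141, 0.0, 1.644]
contact_force: [-0.2, -0.3, -1.6]
opening: 0.0508
grip_force: 30.0
```

Run:
```python
from h import *
o=observe(); print(o["tool_pos"],np.degrees(o["tool_rot"]),o["opening"])
c=read_camera("top"); W=cloud(c)
for s,p in seg(W,180,320,150,230,.14,.165): print(s,rect(p))
```

```text
[0.49327235 0.11925014 0.31305849] [-1.79952046e+02  2.33373426e-02  9.42162152e+01] 0.05084560483015149
[266, 176, 14, 13] c 506.4 67.1 size 29.9 x 27.4 long-axis dir 96.7 n 138 z 152.5
[223, 180, 7, 13] c 498.7 173.9 size 30.1 x 13.7 long-axis dir 2.4 n 79 z 152.6
```

arm_command([
  [0,0,-25],
  [0,0,-35],
  [0,0,-20],
  [0,0,-10],
  [0,0,-4],
  [0,0,-1],
  [0,0,0],
  [0,0,0],
], spin=[0,0,0,0,0,0,0,0])

```text
time: 28.35
tool_pos: [0.4939, 0.1193, 0.2192]
tool_rot: [3.14, -0.0, 1.643]
contact_force: [-1.6, 1.1, -0.8]
opening: 0.0505
grip_force: 30.0
```

arm_command([
  [0,0,-1.5],
  [0,0,-1],
  [0,0,0],
  [0,0,0],
], spin=[0,0,0,0])

```text
time: 28.75
tool_pos: [0.4936, 0.1194, 0.2158]
tool_rot: [3.141, 0.0, 1.643]
contact_force: [0.1, 0.5, -0.3]
opening: 0.0508
grip_force: 30.0
```

arm_command([
  [0,0,0],
  [0,0,0],
  [0,0,0],
  [0,0,0],
  [0,0,20],
  [0,0,40],
  [0,0,45],
  [0.8,-20,0],
  [0.8,-40,0],
  [0.8,-45,0],
  [0.8,-45,0],
  [0.8,-45,0],
  [0.8,-45,0],
  [0.8,-40,0],
  [0.2,-14.3,0],
  [0,0,0],
  [0,0,0],
], spin=[0,0,0,0,0,0,0,-0.5,-0.5,-0.5,-0.5,-0.5,-0.5,-0.3,0,0,0], jaw=0.8)

```text
time: 30.45
tool_pos: [0.4992, -0.1741, 0.3205]
tool_rot: [-3.141, -0.001, 1.586]
contact_force: [0.3, -0.1, 0.9]
opening: 0.0827
grip_force: 0.0
```

Run:
```python
from h import *
o=observe(); print(o["tool_pos"],np.degrees(o["tool_rot"]),o["opening"])
c=read_camera("top"); W=cloud(c)
for s,p in seg(W,205,300,165,235,.048,.065): print(s,rect(p))
```

```text
[ 0.49922969 -0.17407545  0.32053248] [-1.79965693e+02 -5.62650635e-02  9.08538324e+01] 0.0827220011766074
[227, 186, 52, 23] c 492.8 116.1 size 129.9 x 50.0 long-axis dir 93.3 n 975 z 55.3
```

arm_command([
  [0,-0.8,-25],
  [0,0,-35],
  [0,0,-30],
  [0,0,-17],
  [0,0,-5],
  [0,0,0],
], spin=[0,0,0,0,0,0])

```text
time: 31.1
tool_pos: [0.4995, -0.1745, 0.2085]
tool_rot: [-3.141, -0.001, 1.587]
contact_force: [0.0, -0.6, -0.3]
opening: 0.0826
grip_force: 0.0
```

arm_command([
  [0,0,0],
  [0,0,0],
  [0,0,0],
  [0,0,0],
  [0,0,0],
  [0,0,0],
  [0,0,0],
], spin=[0,0,0,0,0,0,0], jaw=-1)

```text
time: 31.8
tool_pos: [0.4997, -0.1759, 0.2097]
tool_rot: [3.14, 0.001, 1.586]
contact_force: [0.4, 2.1, 6.5]
opening: 0.062
grip_force: 30.0
```

arm_command([
  [0,0,5],
  [0,0,20],
  [0,0,40],
  [0,0,45],
  [-1,20,0],
  [-1,40,0],
  [-1,45,0],
  [-1,45,0],
  [-1,45,0],
  [-1,45,0],
  [-0.8,35,0],
  [0,16.4,0],
  [0,0,0],
  [0,0,-25],
  [0,0,-30],
  [0,0,-12],
  [0,0,-3],
  [0,0,0],
  [0,0,0],
], spin=[0,0,0,0,0.3,0.4,0.4,0.4,0.4,0.4,0.3,0,0,0,0,0,0,0,0])

```text
time: 33.7
tool_pos: [0.4931, 0.1154, 0.2498]
tool_rot: [3.14, 0.0, 1.631]
contact_force: [-0.2, -0.7, -0.8]
opening: 0.0618
grip_force: 30.0
```

Run:
```python
from h import *
o=observe(); print(o["tool_pos"],np.degrees(o["tool_rot"]),o["contact_force"])
c=read_camera("side"); W=cloud(c)
for s,p in seg(W,200,300,140,230,.094,.115): print(s,rect(p))
```

```text
[0.49309841 0.11539289 0.24982147] [1.79883798e+02 8.35565962e-04 9.34360696e+01] [-0.22053484 -0.69044579 -0.84116851]
[229, 168, 36, 21] c 493.2 111.6 size 97.4 x 92.7 long-axis dir 3.0 n 491 z 102.5
```

arm_command([
  [0,0.5,-1.5],
  [0,0,-1.5],
  [0,0,0],
  [0,0,0],
], spin=[0,0,0,0])

```text
time: 34.15
tool_pos: [0.4928, 0.1162, 0.2467]
tool_rot: [3.14, 0.0, 1.631]
contact_force: [-1.1, -0.1, 6.3]
opening: 0.0616
grip_force: 30.0
```

arm_command([
  [0,0,0],
  [0,0,0],
  [0,0,0],
  [0,0,0],
  [0,0,20],
  [0,0,40],
  [0,0,45],
  [0,-40,0],
  [0,-45,0],
  [0,-45,0],
  [0,-45,0],
  [0,-45,0],
  [0,-45,0],
  [0,0,0],
  [0,0,0],
], spin=[0,0,0,0,0,0,0,0,0,0,0,0,0,0,0], jaw=0.8)

```text
time: 35.65
tool_pos: [0.4924, -0.1497, 0.3504]
tool_rot: [-3.141, -0.001, 1.629]
contact_force: [0.4, 1.0, -0.9]
opening: 0.0831
grip_force: 0.0
```

Run:
```python
from h import *
c=snap("top","top6.png"); W=cloud(c)
for nm,a in dict(blk=(205,300,165,235,.09,.115),board=(205,300,165,235,.048,.065),blank=(80,220,160,260,.0345,.0385),bar=(80,220,160,250,.039,.1)).items():
    for s,p in seg(W,*a): print(nm,s,rect(p))
```

```text
blk [233, 180, 38, 28] c 492.5 116.7 size 89.6 x 61.4 long-axis dir 93.3 n 915 z 100.3
board [270, 186, 9, 19] c 497.5 60.7 size 47.6 x 18.2 long-axis dir 3.8 n 137 z 55.2
board [227, 189, 7, 20] c 489.6 172.3 size 50.4 x 15.8 long-axis dir 0.5 n 131 z 55.1
blank [167, 182, 5, 7] c 531.0 331.7 size 12.9 x 11.6 long-axis dir 125.4 n 17 z 35.9
blank [110, 189, 4, 6] c 515.8 484.3 size 13.4 x 7.9 long-axis dir 165.3 n 12 z 36.0
blank [117, 189, 6, 5] c 514.6 462.8 size 12.7 x 8.5 long-axis dir 152.5 n 14 z 36.7
blank [104, 192, 74, 27] c 476.2 405.2 size 189.4 x 54.6 long-axis dir 95.3 n 1041 z 36.3
blank [183, 204, 5, 8] c 471.4 289.0 size 19.5 x 9.0 long-axis dir 13.1 n 17 z 35.1
blank [111, 223, 12, 6] c 426.6 462.7 size 28.7 x 11.6 long-axis dir 83.5 n 33 z 35.6
bar [154, 170, 13, 33] c 526.5 353.7 size 86.0 x 26.5 long-axis dir 5.2 n 325 z 47.5
```

View pics/top6.png

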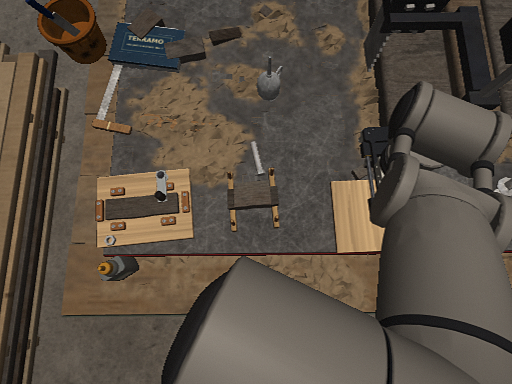

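Everything is in place: the block (492.5, 116.7) sits on the board, the blank is seated, and the bar lies across it at 5.2° in line with the sled. Handing in.

```bash
python3 -c "
from cell import *
print(hand_in())"
```

```text
the job is handed in; nothing more can be done
None
```

The job is handed in at about 36 s of the 131 s allowed: the final camera measurements show the blank seated in the nest with the hold-down bar across it, and the board and block back on the cradle, centred and in line; the verdict itself was not shown.

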